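Level a dental cast with a wedge

ROBOT

A 6-joint arm with a two-finger parallel gripper is mounted at the origin on the work surface. World frame = base frame: x ahead of the robot, y to its left, z up, the work surface at z = 0. Lengths are in m, angles in rad, forces in N, time in s.
With the tool pointing down it reaches from about 0.25 to 0.8 m from the base axis. Payload 3.9 kg.
Tool frame: the origin (TCP) lies at the centre of the arm's flange, where the gripper is bolted on; the fingertips stand 173 mm ahead of it and the grasp point (between the pads) lies 155 mm ahead of it; x points along the fingers, y is the direction in which the jaws open and shut, and the axes are right-handed (so a half turn about x gives the same grasp; the last joint's range is limited). The gripper opens to 85 mm and grips with 20 to 120 N. Pads are 22 mm wide; open, the fingers measure 114 mm over their backs; the gripper's body (76 mm by 85 mm) begins 54 mm behind the grasp point. The pads swing forward as they close: fully open they stand 13 mm farther back than shut.
Start: joints at [-1.322, 0.26, -0.138, 1.173, 0, 1.571], TCP at [0.129, -0.509, 0.405] pointing down, gripper open.
Joint ranges: [-2.78, 2.78], [-0.83, 1.72], [-1.28, 1.37], [-1.9, 2.12], [-1.57, 1.48], [-3.14, 3.14]. Speed limits (rad/s): [2.57, 2.57, 3.14, 3.14, 3.14, 3.14].

INTERFACE

Orientations are given as a rotation vector (axis times angle).
In Python, from bench import sense, read_camera, camera_params, manip gives the robot as it stands.
- The arm moves only by the tool send_rows, never from a script. Its argument "series" is a list of rows, each an object of numbers: "dx", "dy", "dz": the shift along the tool's x, y, z in m; "spin": the turn about the tool's x in degrees; "claw": the opening in per cent of the stroke, from 0 (shut) to 100 (fully open). In form: [{"dx": .., "dy": .., "dz": .., "spin": .., "claw": ..}, ...]. A call has 1 to 12 rows; each row shifts and turns the commanded pose from where the row before left it, along the tool's axes as they then stand; what a row does not reach is not made up. A row lasts 1/12 s, in which the tool goes at most 41.7 mm and 7.16 degrees, less where a joint would pass 70% of its speed; a pose out of reach is approached as far as the arm can. A call is refused whole if a number of a shift passes 0.0417 or a number of a turn 7.16, either way. A call with a gripper value outside its range is refused whole. The fingers move at their own pace and stop on an object; "squeeze" is the grip in N (left out, the last holds). Time passes only in rows, so rows that do not move let the fingers close. It gives the time, the measured TCP pose, the force and the opening at its end, in the units of the state.
- sense(): the state, without advancing time (a new reading comes with each control period).
- read_camera(name): name is "scene" or "top"; returns the picture (400x640x3 uint8, blue, green, red); there is no depth.
- camera_params(name): a dict with "camera_matrix" (3x3 intrinsics, pixels), "rvec" (rotation vector, rad) and "tvec" (3), from world to camera coordinates, as OpenCV has them. Camera axes: x right, y down, z forward; pixel columns grow to the right and rows downward; lengths in m; the calibration is good to about 2 mm. A picture is of the moment at which its call begins. camera_params takes no time and is no camera call.
- manip.close_job(): hands the job in, once; it reports no verdict.
The state is a dict: "time": time; "q": joint angles; "joint_vel": joint speeds; "tau": joint torques, N m; "tool_pos": TCP position; "eef_rot": TCP orientation; "ft_force": force on the tool from outside, world axes, zero at the start; "wrist_torque": the same for the moment, N m; "gripper_width": finger opening in m.
Only numpy, scipy, OpenCV 4.12 (cv2) and the standard library are available. Lean on these libraries where they do the work, as an engineer would, in place of code of your own. Each camera call takes 0.05 s, during which the arm holds its last target.

TASK

Level the plaster cast: lay the tapered wedge flat on the counter in front of the levelling stand, toe towards the plate, and slide it straight in under the middle of the plate's front bar until the plate rises to the gauge's feeler pin and only just begins to press it in, well short of half of the pin's small travel. Raise the plate with the wedge alone, touching neither plate nor gauge with the robot, then let go and leave the wedge lying there carrying the plate; leave everything else on the counter where it is.

Things in the scene. Friction and masses are not known exactly. Their poses are not given: they have to be found in the camera images.
- wedge_grip (a point): Grip tab of the loose grey plastic wedge (0.18 kg, 140 mm long, 28 mm wide). Tab: at the tail, 29 mm long, 28 mm wide, top 46 mm above the wedge's flat underside. This point is in the tab's middle, 28 mm above the underside. Axes as the wedge: x along it to the toe, y across, z up. Grip the tab across y.
- wedge_toe (a point): Middle of the wedge's thin front edge, 125.5 mm ahead (wedge x) of wedge_grip, 1.5 mm above the underside. From here the ramp rises evenly, 3 mm to 31 mm high over 112 mm (1 in 4), up to the tab.
- wedge: The wedge itself; origin in its underside, 70 mm behind the toe edge; axes as wedge_grip. The wedge and the packing block may lie in each other's place.
- stand: Fixed grey stand holding the plate. Origin on the counter right below the middle of the plate's front bar; x points to the rear, the way the wedge goes in; y left. Between its two front rests the space under the front bar is open, 84 mm wide, 10 mm high; no floor, so the wedge slides on the counter. A back stop keeps the plate from being pushed away.
- plate: Loose white plate 138 x 122 x 8 mm with a plaster cast of a tooth row fixed on it, together 0.4 to 0.85 kg, lying level on the stand at first. Steel bars 8 mm thick under it: one across the front, one 138 mm behind on which it tilts up. Origin in the middle of the front bar's underside; axes as the stand.
- plate_front (a point): Middle of the underside of the plate's front bar, 10 mm above the counter at first; the wedge's ramp lifts it here, so it starts to rise with the toe 28 mm past it.
- gauge: Foot of the height gauge, fixed left of the stand. Origin on the counter under its post, 98 mm left of and 38 mm behind the stand's origin; post 100 mm high. An arm clamped on the post holds a sprung upright feeler pin over the plate's middle line, 38 mm behind the front bar, in front of the cast. Its tip is the height mark.
- gauge_post (a point): Top of the gauge's post. The feeler tip's height is set anew each time and not measured: 3 to 13 mm over the resting plate, met with the front bar up 4 to 18.5 mm. The pin yields from about 2 N, gives 2 mm at 3 N per mm, then is hard. Meeting it is felt as a rise of the wedge's pushing force, otherwise nearly steady while lifting.
- packer: Loose grey packing block, not to be used: same length, width and tab as the wedge, but a level bar 17 mm high in place of the ramp. Origin and axes as the wedge.
- bowl: Black rubber mixing bowl, 110 mm wide, 55 mm high; origin under its centre. Leave alone.
- spatula: Spatula with white handle, 190 mm long, lying on the counter. Leave alone.
- cast2: Loose plaster cast, 60 x 64 x 37 mm, origin under its centre. Leave alone.
- jar: Amber jar, 60 mm wide, 70 mm high, origin under its centre. Leave alone.
- cartridge: White round cartridge with yellow cap, 60 mm wide, 138 mm high, origin under its centre. Leave alone.
- waxbox: Small cardboard box, 75 x 50 x 22 mm, origin under its centre. Leave alone.
There are look-alikes about, which are no part of the job. What is shaped like the wedge but orange is not meant. There is more than one size of the plate; the job needs the larger.

How it is judged:
On the way:
1. the wedge lies on the counter with its toe under the plate's front bar, the plate not yet raised to the feeler (x of wedge_toe in the frame of stand above 0.005 m and y of wedge_toe in the frame of stand between -0.035 and 0.035 m and height (world z) of wedge_toe below 0.008 m and contact force between plate and gauge below 0.1 N), for 0.1 s.
At the end, for the whole second after the job is handed in: The wedge lies flat on the counter, its toe under the middle of the plate (within 35 mm of the centre line, within 15 degrees of straight), at rest and carrying the raised plate, and the plate touches the gauge's feeler with 0.4 to 5.2 N (the pin pressed in by no more than about 1 of its 2 mm) (contact force between plate and gauge between 0.4 and 5.2 N and contact force between wedge and plate above 1 N and height (world z) of plate_front above 0.013 m and height (world z) of wedge_toe below 0.006 m and angle between wedge's own z axis and vertical below 0.06 rad and angle between the x axis of wedge and the x axis of stand, either way round below 0.26 rad and y of wedge_toe in the frame of stand between -0.035 and 0.035 m and linear speed of each of plate, wedge below 0.01 m/s).
It fails at once if the feeler is driven home (over 10 N) (contact force between plate and gauge above 10 N).
It fails at once if the robot touches the plate or cast (contact force between the arm and plate above 1.5 N).
It fails at once if the fingers touch the plate or cast (contact force between the fingers and plate above 1.5 N).
It fails at once if the robot knocks the gauge (contact force between any of the arm, the fingers and gauge above 3 N).
It fails at once if another loose thing on the counter is moved by more than 25 mm (distance of any of packer, bowl, spatula, cast2, jar, cartridge, waxbox from where it was at the start of the episode above 0.025 m).
It also fails if it takes over 72 s, if anything falls off the work surface, if the arm or the gripper's body presses on something with over 40 N, if the wrist force passes 120 N, or if a joint passes its speed limit or range.

## Working session

There is one attempt and no reset: what is moved stays moved. The work goes in short steps, Python scripts to look and compute and a tool call to move; the robot and the scene stay as the last step left them, time stands still between calls to the robot, and variables do not carry over. Pictures are saved under pics/ and viewed, and the job is handed in when it is done.

Besides the shell and the picture viewer there is one more tool, called after "Call:" by a JSON object that holds its "method" and its "body", one argument or row to a line. send_rows: Moves the arm, as the interface text tells. Its arguments: {"type":"object","properties":{"series":{"type":"array","items":{"type":"object","properties":{"dx":{"type":"number"},"dy":{"type":"number"},"dz":{"type":"number"},"spin":{"type":"number"},"claw":{"type":"number"}}}},"squeeze":{"type":"number"}},"required":["series"]}

```bash
mkdir -p pics; ls; python3 - <<'E'
from bench import sense, read_camera, camera_params
import cv2
s=sense();print(s)
for n in("scene","top"):
    cv2.imwrite(f"pics/{n}0.png",read_camera(n));print(n,camera_params(n))
E
```

```text
pics
{'time': 0.0, 'q': array([-1.32202269e+00,  2.60681718e-01, -1.39390252e-01,  1.17268441e+00,
       -1.13350908e-05,  1.57080925e+00]), 'joint_vel': array([-0.00047751, -0.0005968 , -0.00058914,  0.00046083,  0.00050205,
        0.00019583]), 'tau': array([ 1.52325169e-04, -4.05677533e+01,  2.53922385e+01,  1.88927853e-02,
       -1.86755692e-04,  2.84735265e-06]), 'tool_pos': array([ 0.12917662, -0.50850403,  0.40385775]), 'eef_rot': array([ 2.08965031,  0.26334033, -2.09018621]), 'ft_force': array([-0.13409327, -0.38205026, -0.38375311]), 'wrist_torque': array([-0.01416937, -0.01663114, -0.0081343 ]), 'gripper_width': 0.0853237358341385}
scene {'camera_matrix': array([[478.10292847,   0.        , 318.24516234],
       [  0.        , 478.10292847, 202.14035654],
       [  0.        ,   0.        ,   1.        ]]), 'rvec': array([ 0.91950078,  2.34123353, -1.22686654]), 'tvec': array([ 0.37725889, -0.12885242,  1.91182155])}
top {'camera_matrix': array([[506.77013191,   0.        , 317.09207474],
       [  0.        , 506.77013191, 195.96313971],
       [  0.        ,   0.        ,   1.        ]]), 'rvec': array([ 2.19889283, -2.20100776,  0.06653846]), 'tvec': array([-3.21281738e-04,  5.19787531e-01,  1.57599151e+00])}
```

View pics/scene0.png

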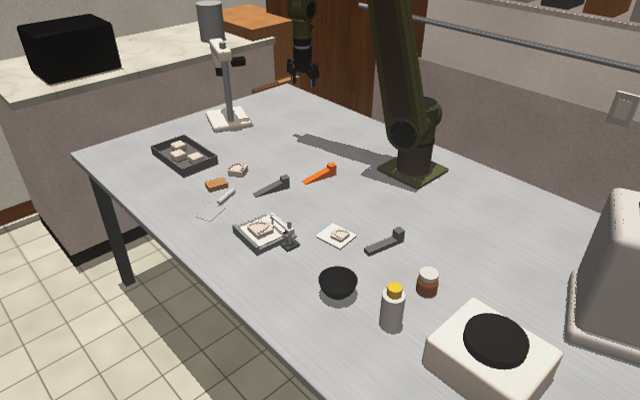

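View pics/top0.png

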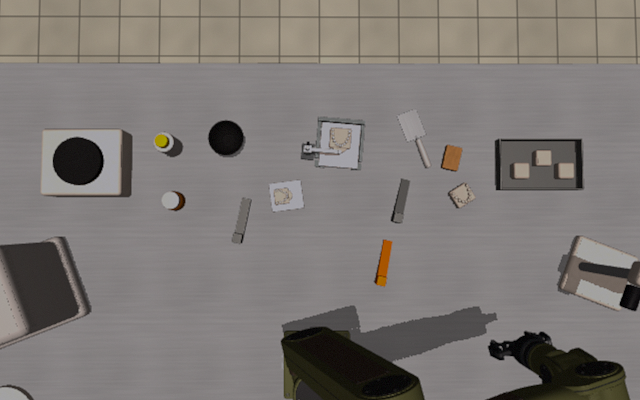

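```bash
python3 - <<'E'
import cv2,numpy as np
t=cv2.imread("pics/top0.png");s=cv2.imread("pics/scene0.png")
f=lambda im,x,y,w,h,W,H:cv2.resize(im[y:y+h,x:x+w],(W,H),interpolation=cv2.INTER_CUBIC)
a=np.hstack([f(s,240,165,60,45,400,300),f(s,355,220,60,45,400,300)])
b=np.hstack([f(t,375,172,52,39,400,300),f(t,216,200,52,39,400,300)])
cv2.imwrite("pics/c1.png",np.vstack([a,b]))
a=np.hstack([f(s,225,195,80,60,400,300),f(t,295,110,80,60,400,300)])
cv2.imwrite("pics/c2.png",a)
E
```

```text
(no output)
```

View pics/c1.png

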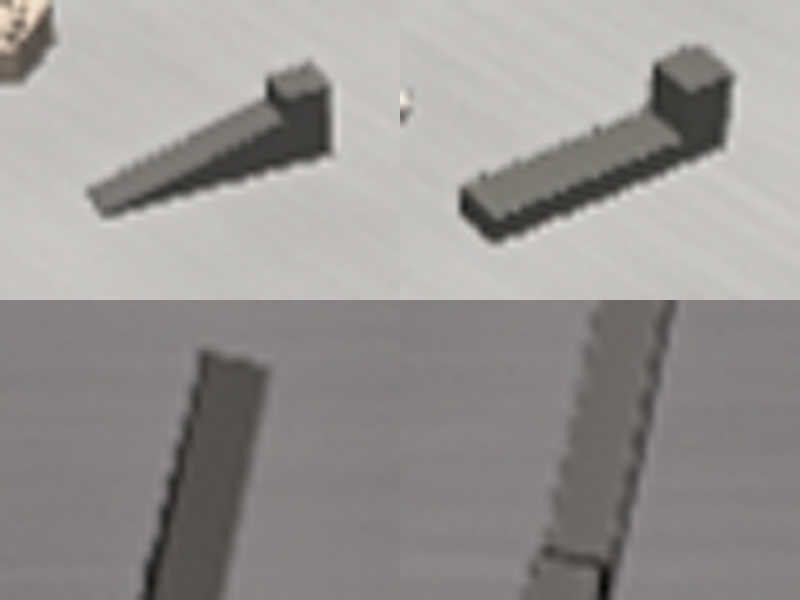

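View pics/c2.png

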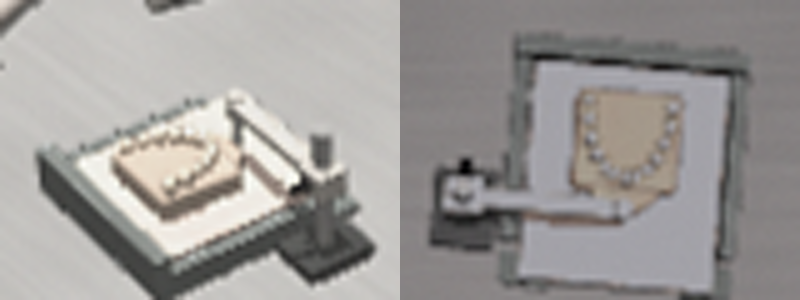

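```bash
cat > h.py <<'E'
import cv2,numpy as np
from bench import camera_params,sense,read_camera
def ray(n,uv,z):
    p=camera_params(n);R=cv2.Rodrigues(p["rvec"])[0];K=p["camera_matrix"]
    C=-R.T@p["tvec"];d=R.T@np.linalg.inv(K)@np.array([uv[0],uv[1],1.]);return C+d*(z-C[2])/d[2]
def proj(n,P):
    p=camera_params(n);return cv2.projectPoints(np.float64([P]),p["rvec"],p["tvec"],p["camera_matrix"],None)[0].ravel()
E
python3 - <<'E'
from h import *
t=cv2.imread("pics/top0.png")
g=cv2.cvtColor(t,cv2.COLOR_BGR2GRAY);hsv=cv2.cvtColor(t,cv2.COLOR_BGR2HSV)
print(g[200,401],g[200,420],g[120,330],hsv[160,330],hsv[200,420])
f=lambda im,x,y,w,h,W,H:cv2.resize(im[y:y+h,x:x+w],(W,H),interpolation=cv2.INTER_NEAREST)
cv2.imwrite("pics/c3.png",f(t,385,172,32,56,448,600+184-0) [:600] if 0 else f(t,382,174,40,52,460,598))
cv2.imwrite("pics/c4.png",f(t,295,110,80,62,800,600 if 0 else 600))
# plate
m=((g>165)&(np.abs(t[:,:,0].astype(int)-t[:,:,2])<25)).astype(np.uint8)
m[:, :]*=1
r=np.zeros_like(m);r[118:175,316:368]=m[118:175,316:368]
c=max(cv2.findContours(r,0,2)[0],key=cv2.contourArea)
q=cv2.boxPoints(cv2.minAreaRect(c));print(q)
for p in q:print(ray("top",p,.026))
r=np.zeros_like(m);k=(g<92).astype(np.uint8);r[172:228,385:416]=k[172:228,385:416]
c=max(cv2.findContours(r,0,2)[0],key=cv2.contourArea);q=cv2.boxPoints(cv2.minAreaRect(c));print(q,cv2.minAreaRect(c))
for p in q:print(ray("top",p,0.0),ray("top",p,.046))
E
```

```text
82 130 121 [124  11 167] [174  10 133]
[[316. 149.]
 [321. 149.]
 [321. 150.]
 [316. 150.]]
[0.66613389 0.00253453 0.026     ]
[ 0.66613602 -0.01309673  0.026     ]
[ 0.66299111 -0.01309172  0.026     ]
[0.66298927 0.00253795 0.026     ]
[[389.76477 220.94118]
 [400.4118  178.35295]
 [410.29413 180.82353]
 [399.6471  223.41176]] ((400.0294494628906, 200.88235473632812), (10.186494827270508, 43.89894104003906), 14.03624439239502)
[ 0.44130238 -0.23040916  0.        ] [ 0.44121935 -0.22338704  0.046     ]
[ 0.57622782 -0.2653919   0.        ] [ 0.57226684 -0.25736433  0.046     ]
[ 0.56835241 -0.29671916  0.        ] [ 0.56461778 -0.2877912   0.046     ]
[ 0.43347182 -0.26159797  0.        ] [ 0.43361385 -0.25367944  0.046     ]
```

View pics/c3.png

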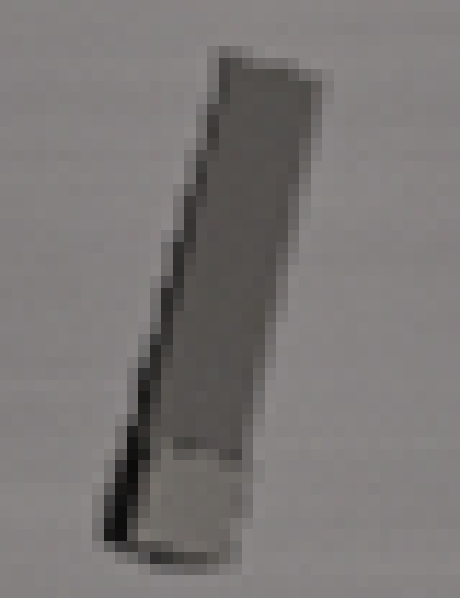

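View pics/c4.png

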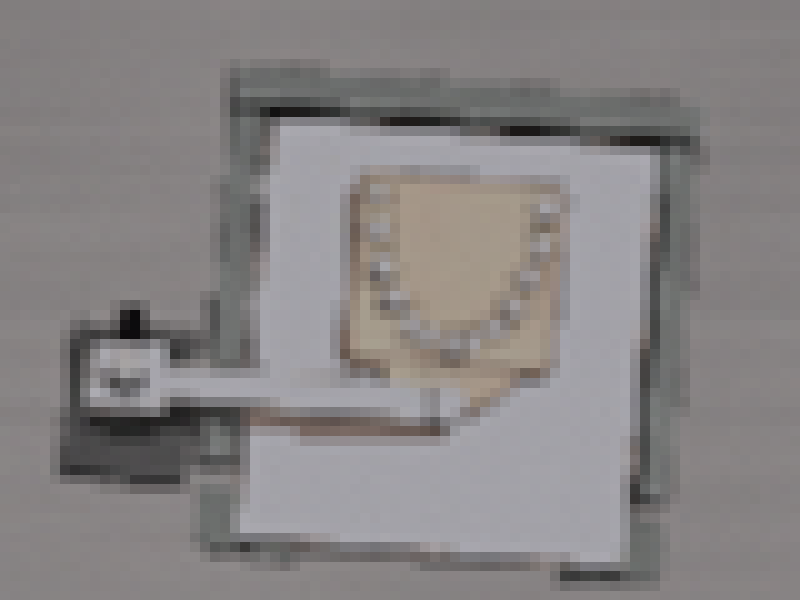

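```bash
python3 - <<'E'
from h import *
c3=lambda x,y:(382+x/11.5-.5,174+y/11.5-.5)
c4=lambda x,y:(295+x/10-.5,110+y/9.677-.5)
R=lambda p,z:ray("top",p,z)
tab=[R(c3(*p),.046) for p in[(165,440),(243,455),(234,562),(135,547)]]
toe=[R(c3(*p),.002) for p in[(222,50),(324,75)]]
for p in tab+toe:print(p.round(4))
tc=np.mean(tab,0);to=np.mean(toe,0);d=(to-tc)[:2];print("tab",tc,"toe",to,np.linalg.norm(d),np.degrees(np.arctan2(d[1],d[0])))
pl=[R(c4(*p),.026) for p in[(272,118),(660,150),(630,562),(236,532)]]
for p in pl:print(p.round(4))
pl=np.array(pl)
print([np.linalg.norm(pl[i]-pl[i-1]).round(4) for i in range(4)])
x=(pl[0]+pl[1]-pl[2]-pl[3])/2;y=(pl[0]+pl[3]-pl[1]-pl[2])/2
print("x ang",np.degrees(np.arctan2(x[1],x[0])),"y ang-90",np.degrees(np.arctan2(-y[0],y[1])),"front mid",(pl[2]+pl[3])/2, "rear",(pl[0]+pl[1])/2)
post=R(c4(128,378),.1);print("post",post)
E
```

```text
[ 0.4694 -0.2423  0.046 ]
[ 0.4653 -0.2632  0.046 ]
[ 0.4368 -0.2605  0.046 ]
[ 0.4408 -0.2341  0.046 ]
[ 0.5777 -0.2663  0.002 ]
[ 0.5707 -0.2944  0.002 ]
tab [ 0.45307803 -0.25000597  0.046     ] toe [ 0.57419995 -0.28034676  0.002     ] 0.1248642554126472 -14.063090255270001
[ 0.7523 -0.0154  0.026 ]
[ 0.7419 -0.1371  0.026 ]
[ 0.6078 -0.127   0.026 ]
[ 0.6175 -0.004   0.026 ]
[np.float64(0.1352), np.float64(0.1221), np.float64(0.1345), np.float64(0.1234)]
x ang -4.591215562746669 y ang-90 -4.702079613889648 front mid [ 0.61266826 -0.06547523  0.026     ] rear [ 0.74706826 -0.07626806  0.026     ]
post [0.65674109 0.02898255 0.1       ]
```

```bash
cat >> h.py <<'E'
from scipy.spatial.transform import Rotation as Ro
def Rt(s): return Ro.from_rotvec(s["eef_rot"]).as_matrix()
SA=np.radians(-4.65);SO=np.array([.611,-.0655]);SX=np.array([np.cos(SA),np.sin(SA)]);SY=np.array([-SX[1],SX[0]])
def show(s=None):
    s=s or sense();R=Rt(s);y=R[:2,1];p=s["tool_pos"]
    print("t",s["time"],"pos",p.round(4),"jaw yaw",np.degrees(np.arctan2(y[1],y[0])).round(2),"F",s["ft_force"].round(2),"w",s["gripper_width"].round(4),"q6",s["q"][5].round(2))
    d=p[:2]-SO;print("  stand frame",(d@SX).round(4),(d@SY).round(4),"toe x",(d@SX+.1255).round(4))
def plan(target,jawyaw):
    s=sense();R=Rt(s);a=np.radians(jawyaw)
    tx=R[:,0];cy=np.array([np.cos(a),np.sin(a),0])
    if cy@R[:,1]<0: cy=-cy
    spin=np.arctan2(np.dot(np.cross(R[:,1],cy),tx),R[:,1]@cy)
    R2=Ro.from_rotvec(tx*spin).as_matrix()@R
    print("spin",np.degrees(spin),"then tool shift",(R2.T@(np.array(target)-s["tool_pos"])).round(4),"axes",R2.round(3).tolist())
E
python3 - <<'E'
from h import *
show()
th=-14.06
plan([.453,-.250,.30],th+90)
s0=cv2.imread("pics/scene0.png")
a=np.radians(th);X=np.array([np.cos(a),np.sin(a)]);Y=np.array([-X[1],X[0]]);g=np.array([.453,-.25])
pts=[(-14.5,14,46),(-14.5,-14,46),(14.5,-14,46),(14.5,14,46),(125.5,14,0),(125.5,-14,0),(-14.5,-14,0),(-14.5,14,0)]
b=cv2.resize(s0[160:250,220:340],None,fx=6,fy=6,interpolation=cv2.INTER_CUBIC)
def dot(P,c):
    u=proj("scene",P);cv2.circle(b,(int((u[0]+.5-220)*6),int((u[1]+.5-160)*6)),2,c,-1)
for p in pts:
    w=g+X*p[0]/1e3+Y*p[1]/1e3;dot([*w,p[2]/1e3],(0,0,255))
for x in(0,.138):
  for y in(-.061,.061):dot([*(SO+SX*x+SY*y),.026],(0,0,255))
dot([*(SO+SX*.038+SY*.098),.1],(0,255,0))
cv2.imwrite("pics/c5.png",b)
E
```

```text
Traceback (most recent call last):
  File "h.py", line 13, in show
    print("t",s["time"],"pos",p.round(4),"jaw yaw",np.degrees(np.arctan2(y[1],y[0])).round(2),"F",s["ft_force"].round(2),"w",s["gripper_width"].round(4),"q6",s["q"][5].round(2))
                                                                                                                             ^^^^^^^^^^^^^^^^^^^^^^^^
AttributeError: 'float' object has no attribute 'round'
```

```bash
sed -i 's/s\["gripper_width"\].round(4)/round(s["gripper_width"],4)/' h.py
python3 - <<'E'
from h import *
show()
th=-14.06
plan([.453,-.250,.30],th+90)
s0=cv2.imread("pics/scene0.png")
a=np.radians(th);X=np.array([np.cos(a),np.sin(a)]);Y=np.array([-X[1],X[0]]);g=np.array([.453,-.25])
pts=[(-14.5,14,46),(-14.5,-14,46),(14.5,-14,46),(14.5,14,46),(125.5,14,0),(125.5,-14,0),(-14.5,-14,0),(-14.5,14,0)]
b=cv2.resize(s0[160:250,220:340],None,fx=6,fy=6,interpolation=cv2.INTER_CUBIC)
def dot(P,c):
    u=proj("scene",P);cv2.circle(b,(int((u[0]+.5-220)*6),int((u[1]+.5-160)*6)),2,c,-1)
for p in pts:
    w=g+X*p[0]/1e3+Y*p[1]/1e3;dot([*w,p[2]/1e3],(0,0,255))
for x in(0,.138):
  for y in(-.061,.061):dot([*(SO+SX*x+SY*y),.026],(0,0,255))
dot([*(SO+SX*.038+SY*.098),.1],(0,255,0))
cv2.imwrite("pics/c5.png",b)
E
```

```text
t 0.1 pos [ 0.1292 -0.5085  0.404 ] jaw yaw -75.74 F [-0.04 -0.14  0.26] w 0.0852 q6 1.57
  stand frame -0.4443 -0.4806 toe x -0.3188
spin 28.31547106613811 then tool shift [ 0.1042 -0.3293 -0.2514] axes [[-0.0, -0.243, -0.97], [0.002, -0.97, 0.243], [-1.0, -0.002, 0.001]]
```

View pics/c5.png

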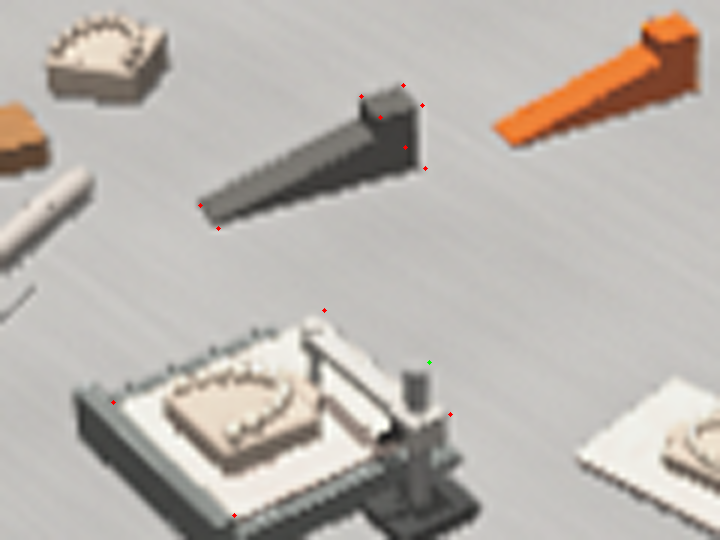

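Call:
{"method": "send_rows", "body": {
  "series": [
    {"spin": 7.08},
    {"spin": 7.08},
    {"spin": 7.08},
    {"spin": 7.08},
    {"dx": 0.008,"dy": -0.03,"dz": -0.023},
    {"dx": 0.008,"dy": -0.03,"dz": -0.023},
    {"dx": 0.008,"dy": -0.03,"dz": -0.023},
    {"dx": 0.008,"dy": -0.03,"dz": -0.023},
    {"dx": 0.008,"dy": -0.03,"dz": -0.023},
    {"dx": 0.008,"dy": -0.03,"dz": -0.023},
    {"dx": 0.008,"dy": -0.03,"dz": -0.023},
    {"dx": 0.008,"dy": -0.03,"dz": -0.023}
  ],
  "squeeze": 50
}}

```text
invalid input
```

```bash
python3 - <<'E'
from h import *
show();plan([.454,-.250,.30],75.94)
E
```

```text
t 0.1 pos [ 0.1292 -0.5085  0.404 ] jaw yaw -75.74 F [-0.04 -0.14  0.26] w 0.0852 q6 1.57
  stand frame -0.4443 -0.4806 toe x -0.3188
spin 28.31547106613811 then tool shift [ 0.1042 -0.3295 -0.2523] axes [[-0.0, -0.243, -0.97], [0.002, -0.97, 0.243], [-1.0, -0.002, 0.001]]
```

Call:
{"method": "send_rows", "body": {
  "series": [
    {"dx": 0,"dy": 0,"dz": 0,"spin": 7.08,"claw": 100},
    {"dx": 0,"dy": 0,"dz": 0,"spin": 7.08,"claw": 100},
    {"dx": 0,"dy": 0,"dz": 0,"spin": 7.08,"claw": 100},
    {"dx": 0,"dy": 0,"dz": 0,"spin": 7.08,"claw": 100},
    {"dx": 0.008,"dy": -0.03,"dz": -0.023,"spin": 0,"claw": 100},
    {"dx": 0.008,"dy": -0.03,"dz": -0.023,"spin": 0,"claw": 100},
    {"dx": 0.008,"dy": -0.03,"dz": -0.023,"spin": 0,"claw": 100},
    {"dx": 0.008,"dy": -0.03,"dz": -0.023,"spin": 0,"claw": 100},
    {"dx": 0.008,"dy": -0.03,"dz": -0.023,"spin": 0,"claw": 100},
    {"dx": 0.008,"dy": -0.03,"dz": -0.023,"spin": 0,"claw": 100},
    {"dx": 0.008,"dy": -0.03,"dz": -0.023,"spin": 0,"claw": 100},
    {"dx": 0.008,"dy": -0.03,"dz": -0.023,"spin": 0,"claw": 100}
  ],
  "squeeze": 50
}}

```text
time: 1.1
tool_pos: [0.367, -0.3192, 0.3401]
eef_rot: [-2.09, 0.258, 2.091]
ft_force: [0.1, -0.4, 0.6]
gripper_width: 0.0858
```

```bash
python3 - <<'E'
from h import *
show();plan([.454,-.250,.30],75.94)
E
```

```text
t 1.1 pos [ 0.367  -0.3192  0.3401] jaw yaw -104.07 F [ 0.1  -0.36  0.61] w 0.0858 q6 2.67
  stand frame -0.2226 -0.2726 toe x -0.0971
spin -0.014523369384906044 then tool shift [ 0.0401 -0.0882 -0.0676] axes [[-0.0, -0.243, -0.97], [0.0, -0.97, 0.243], [-1.0, -0.0, 0.0]]
```

Call:
{"method": "send_rows", "body": {
  "series": [
    {"dx": 0.003,"dy": 0,"dz": 0,"spin": -7.0,"claw": 100},
    {"dx": 0.003,"dy": 0,"dz": 0,"spin": -7.0,"claw": 100},
    {"dx": 0.003,"dy": 0,"dz": 0,"spin": -7.0,"claw": 100},
    {"dx": 0.003,"dy": 0,"dz": 0,"spin": -7.0,"claw": 100},
    {"dx": 0.003,"dy": 0,"dz": 0,"spin": -7.0,"claw": 100},
    {"dx": 0.003,"dy": 0,"dz": 0,"spin": -7.0,"claw": 100},
    {"dx": 0.003,"dy": 0,"dz": 0,"spin": -7.0,"claw": 100},
    {"dx": 0.003,"dy": 0,"dz": 0,"spin": -7.0,"claw": 100},
    {"dx": 0.003,"dy": 0,"dz": 0,"spin": -7.0,"claw": 100},
    {"dx": 0.003,"dy": 0,"dz": 0,"spin": -7.0,"claw": 100},
    {"dx": 0.003,"dy": 0,"dz": 0,"spin": -7.0,"claw": 100},
    {"dx": 0.003,"dy": 0,"dz": 0,"spin": -7.0,"claw": 100}
  ]
}}

```text
time: 2.1
tool_pos: [0.3659, -0.3206, 0.3042]
eef_rot: [1.458, 1.027, -1.458]
ft_force: [0.2, -0.3, -0.1]
gripper_width: 0.0853
```

Call:
{"method": "send_rows", "body": {
  "series": [
    {"dx": 0,"dy": 0,"dz": 0,"spin": -7.0,"claw": 100},
    {"dx": 0,"dy": 0,"dz": 0,"spin": -7.0,"claw": 100},
    {"dx": 0,"dy": 0,"dz": 0,"spin": -7.0,"claw": 100},
    {"dx": 0,"dy": 0,"dz": 0,"spin": -7.0,"claw": 100},
    {"dx": 0,"dy": 0,"dz": 0,"spin": -7.0,"claw": 100},
    {"dx": 0,"dy": 0,"dz": 0,"spin": -7.0,"claw": 100},
    {"dx": 0,"dy": 0,"dz": 0,"spin": -7.0,"claw": 100},
    {"dx": 0,"dy": 0,"dz": 0,"spin": -7.0,"claw": 100},
    {"dx": 0,"dy": 0,"dz": 0,"spin": -7.0,"claw": 100},
    {"dx": 0,"dy": 0,"dz": 0,"spin": -7.0,"claw": 100},
    {"dx": 0,"dy": 0,"dz": 0,"spin": -6.0,"claw": 100},
    {"dx": 0,"dy": 0,"dz": 0,"spin": -6.0,"claw": 100}
  ]
}}

```text
time: 3.1
tool_pos: [0.3659, -0.3206, 0.3043]
eef_rot: [0.38, 1.538, -0.38]
ft_force: [-0.3, -0.4, 0.5]
gripper_width: 0.0852
```

```bash
python3 - <<'E'
from h import *
show();plan([.454,-.250,.30],75.94)
E
```

```text
t 3.1 pos [ 0.3659 -0.3206  0.3043] jaw yaw 62.23 F [-0.28 -0.42  0.53] w 0.0852 q6 -0.23
  stand frame -0.2236 -0.2741 toe x -0.0981
spin -13.705969499533097 then tool shift [0.0043 0.0899 0.0683] axes [[-0.001, 0.243, 0.97], [0.001, 0.97, -0.243], [-1.0, 0.0, -0.001]]
```

Call:
{"method": "send_rows", "body": {
  "series": [
    {"dx": 0,"dy": 0,"dz": 0,"spin": -6.85,"claw": 100},
    {"dx": 0,"dy": 0,"dz": 0,"spin": -6.85,"claw": 100},
    {"dx": 0,"dy": 0.03,"dz": 0.0228,"spin": 0,"claw": 100},
    {"dx": 0,"dy": 0.03,"dz": 0.0228,"spin": 0,"claw": 100},
    {"dx": 0,"dy": 0.03,"dz": 0.0228,"spin": 0,"claw": 100},
    {"dx": 0.02,"dy": 0,"dz": 0,"spin": 0,"claw": 100},
    {"dx": 0.02,"dy": 0,"dz": 0,"spin": 0,"claw": 100},
    {"dx": 0.02,"dy": 0,"dz": 0,"spin": 0,"claw": 100},
    {"dx": 0,"dy": 0,"dz": 0,"spin": 0,"claw": 100}
  ]
}}

```text
time: 3.85
tool_pos: [0.453, -0.2491, 0.241]
eef_rot: [0.199, 1.569, -0.194]
ft_force: [-0.2, 0.2, -0.1]
gripper_width: 0.0851
```

```bash
python3 - <<'E'
from h import *
show();plan([.454,-.250,.185],75.94)
t=read_camera("top");s=read_camera("scene")
cv2.imwrite("pics/c6.png",np.hstack([cv2.resize(t[160:260,350:450],(400,400)),cv2.resize(s[120:220,220:320],(400,400))]))
E
```

```text
t 3.85 pos [ 0.453  -0.2491  0.241 ] jaw yaw 75.68 F [-0.16  0.23 -0.06] w 0.0851 q6 -0.25
  stand frame -0.1426 -0.1958 toe x -0.0171
spin -0.2577061614215824 then tool shift [ 0.056  -0.0007  0.0016] axes [[-0.007, 0.243, 0.97], [0.004, 0.97, -0.243], [-1.0, 0.002, -0.007]]
```

View pics/c6.png

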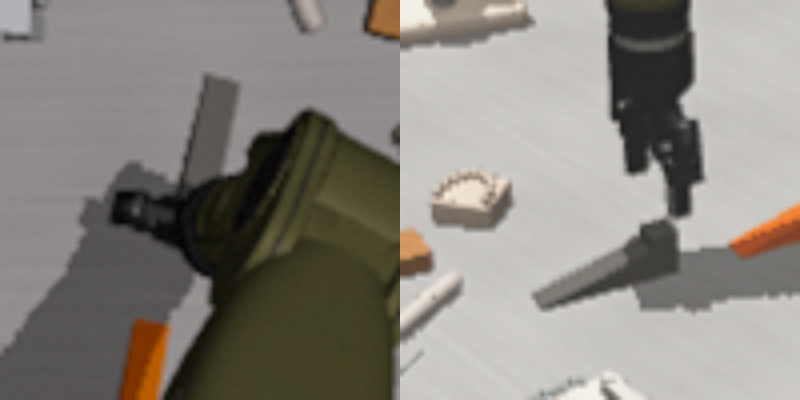

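Call:
{"method": "send_rows", "body": {
  "series": [
    {"dx": 0.02,"dy": 0,"dz": 0,"spin": 0,"claw": 100},
    {"dx": 0.02,"dy": 0,"dz": 0,"spin": 0,"claw": 100},
    {"dx": 0.015,"dy": 0,"dz": 0,"spin": 0,"claw": 100},
    {"dx": 0,"dy": 0,"dz": 0,"spin": 0,"claw": 20},
    {"dx": 0,"dy": 0,"dz": 0,"spin": 0,"claw": 20},
    {"dx": 0,"dy": 0,"dz": 0,"spin": 0,"claw": 20},
    {"dx": 0,"dy": 0,"dz": 0,"spin": 0,"claw": 10},
    {"dx": 0,"dy": 0,"dz": 0,"spin": 0,"claw": 10},
    {"dx": 0,"dy": 0,"dz": 0,"spin": 0,"claw": 10},
    {"dx": 0,"dy": 0,"dz": 0,"spin": 0,"claw": 10}
  ],
  "squeeze": 50
}}

```text
time: 4.78
tool_pos: [0.4554, -0.2511, 0.1913]
eef_rot: [0.196, 1.559, -0.198]
ft_force: [-0.6, -0.8, 5.9]
gripper_width: 0.0275
```

```bash
python3 - <<'E'
from h import *
show();
E
```

```text
t 4.7833 pos [ 0.4554 -0.2511  0.1913] jaw yaw 75.63 F [-0.64 -0.8   5.85] w 0.0275 q6 -0.25
  stand frame -0.14 -0.1976 toe x -0.0145
```

Call:
{"method": "send_rows", "body": {
  "series": [
    {"dx": 0,"dy": 0,"dz": 0,"spin": 0,"claw": 10},
    {"dx": 0,"dy": 0,"dz": 0,"spin": 0,"claw": 10},
    {"dx": 0,"dy": 0,"dz": 0,"spin": 0,"claw": 10}
  ]
}}

```text
time: 5.03
tool_pos: [0.4554, -0.251, 0.1913]
eef_rot: [0.196, 1.559, -0.198]
ft_force: [-0.8, -0.5, 6.3]
gripper_width: 0.0272
```

Call:
{"method": "send_rows", "body": {
  "series": [
    {"dx": -0.01,"dy": 0,"dz": 0,"spin": 0,"claw": 10},
    {"dx": -0.015,"dy": 0,"dz": 0,"spin": 0,"claw": 10},
    {"dx": 0,"dy": 0,"dz": 0,"spin": 0,"claw": 10}
  ]
}}

```text
time: 5.28
tool_pos: [0.4556, -0.251, 0.2173]
eef_rot: [0.196, 1.558, -0.198]
ft_force: [0.9, -0.8, -1.5]
gripper_width: 0.0272
```

```bash
python3 - <<'E'
from h import *
show();
xy=SO+SX*(-.1255-.018)
plan([*xy,.21],85.35)
s=read_camera("scene")
cv2.imwrite("pics/c7.png",cv2.resize(s[120:220,220:320],(500,500)))
E
```

```text
t 5.2833 pos [ 0.4556 -0.251   0.2173] jaw yaw 75.64 F [ 0.86 -0.76 -1.48] w 0.0272 q6 -0.25
  stand frame -0.1399 -0.1975 toe x -0.0144
spin -9.711975982795582 then tool shift [ 0.007   0.1975 -0.0036] axes [[0.003, 0.081, 0.997], [-0.002, 0.997, -0.081], [-1.0, -0.001, 0.003]]
```

View pics/c7.png

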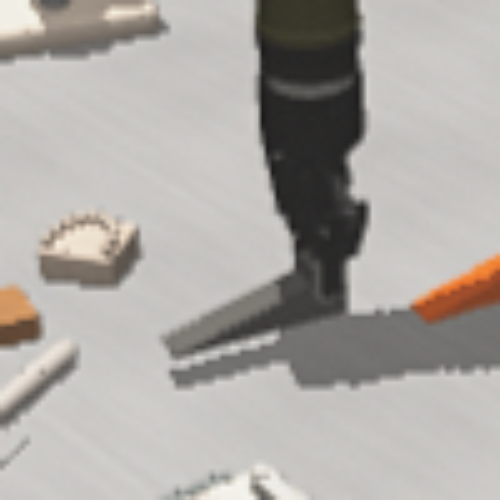

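Call:
{"method": "send_rows", "body": {
  "series": [
    {"dx": 0,"dy": 0,"dz": 0,"spin": -4.85,"claw": 10},
    {"dx": 0,"dy": 0,"dz": 0,"spin": -4.85,"claw": 10},
    {"dx": 0,"dy": 0.025,"dz": -0.0005,"spin": 0,"claw": 10},
    {"dx": 0,"dy": 0.025,"dz": -0.0005,"spin": 0,"claw": 10},
    {"dx": 0,"dy": 0.025,"dz": -0.0005,"spin": 0,"claw": 10},
    {"dx": 0,"dy": 0.025,"dz": -0.0005,"spin": 0,"claw": 10},
    {"dx": 0,"dy": 0.025,"dz": -0.0005,"spin": 0,"claw": 10},
    {"dx": 0,"dy": 0.025,"dz": -0.0005,"spin": 0,"claw": 10},
    {"dx": 0,"dy": 0.025,"dz": -0.0005,"spin": 0,"claw": 10},
    {"dx": 0,"dy": 0.0225,"dz": 0,"spin": 0,"claw": 10},
    {"dx": 0,"dy": 0,"dz": 0,"spin": 0,"claw": 10},
    {"dx": 0,"dy": 0,"dz": 0,"spin": 0,"claw": 10}
  ]
}}

```text
time: 6.33
tool_pos: [0.467, -0.0525, 0.2143]
eef_rot: [0.062, 1.571, -0.062]
ft_force: [-0.2, 0.1, -1.7]
gripper_width: 0.0269
```

```bash
python3 - <<'E'
from h import *
show();
xy=SO+SX*(-.1255-.018)
plan([*xy,.192],85.35)
t=read_camera("top");s=read_camera("scene")
cv2.imwrite("pics/c8.png",np.hstack([cv2.resize(t[100:220,280:400],(400,400)),cv2.resize(s[160:260,220:320],(400,400))]))
E
```

```text
t 6.3333 pos [ 0.467  -0.0525  0.2143] jaw yaw 85.48 F [-0.18  0.13 -1.65] w 0.0269 q6 -0.03
  stand frame -0.1446 0.0013 toe x -0.0191
spin 0.12811320069786036 then tool shift [ 0.0223 -0.0013  0.0011] axes [[-0.001, 0.081, 0.997], [-0.0, 0.997, -0.081], [-1.0, -0.0, -0.001]]
```

View pics/c8.png

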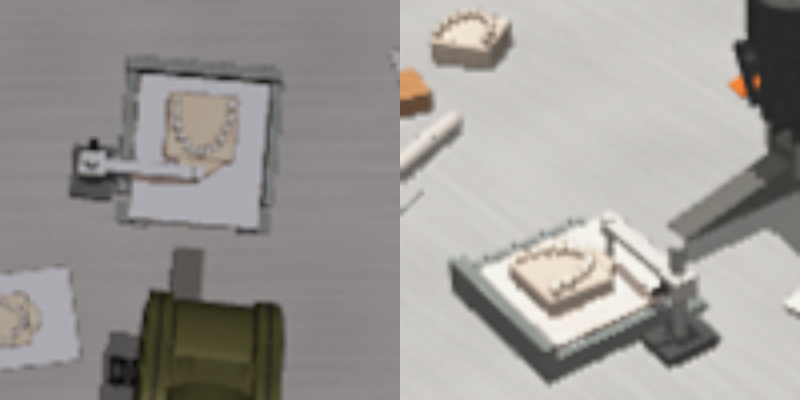

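Call:
{"method": "send_rows", "body": {
  "series": [
    {"dx": 0.008,"dy": -0.001,"dz": 0,"spin": 0,"claw": 10},
    {"dx": 0.008,"dy": 0,"dz": 0,"spin": 0,"claw": 10},
    {"dx": 0.005,"dy": 0,"dz": 0,"spin": 0,"claw": 10},
    {"dx": 0,"dy": 0,"dz": 0,"spin": 0,"claw": 10}
  ]
}}

```text
time: 6.77
tool_pos: [0.4663, -0.0549, 0.1921]
eef_rot: [0.065, 1.573, -0.065]
ft_force: [-0.7, -0.5, -1.5]
gripper_width: 0.0268
```

Call:
{"method": "send_rows", "body": {
  "series": [
    {"dx": 0.002,"dy": 0,"dz": 0,"spin": 0,"claw": 10},
    {"dx": 0,"dy": 0,"dz": 0,"spin": 0,"claw": 10}
  ]
}}

```text
time: 6.93
tool_pos: [0.4669, -0.0547, 0.1915]
eef_rot: [0.064, 1.571, -0.065]
ft_force: [-1.1, -0.9, -1.2]
gripper_width: 0.0274
```

Call:
{"method": "send_rows", "body": {
  "series": [
    {"dx": 0.001,"dy": 0,"dz": 0,"spin": 0,"claw": 10},
    {"dx": 0,"dy": 0,"dz": 0,"spin": 0,"claw": 10},
    {"dx": 0,"dy": 0,"dz": 0,"spin": 0,"claw": 10}
  ]
}}

```text
time: 7.18
tool_pos: [0.4671, -0.0546, 0.1913]
eef_rot: [0.064, 1.57, -0.065]
ft_force: [-1.9, -0.6, 4.9]
gripper_width: 0.0267
```

```bash
python3 - <<'E'
from h import *
show();
t=read_camera("top");s=read_camera("scene")
cv2.imwrite("pics/c9.png",np.hstack([cv2.resize(t[100:220,280:400],(400,400)),cv2.resize(s[160:260,240:340],(400,400))]))
show()
E
```

```text
t 7.1833 pos [ 0.4671 -0.0546  0.1913] jaw yaw 85.32 F [-1.91 -0.64  4.93] w 0.0267 q6 -0.03
  stand frame -0.1443 -0.0008 toe x -0.0188
t 7.2833 pos [ 0.4671 -0.0546  0.1913] jaw yaw 85.32 F [-2.29 -0.62  5.69] w 0.0272 q6 -0.03
  stand frame -0.1443 -0.0008 toe x -0.0188
```

View pics/c9.png

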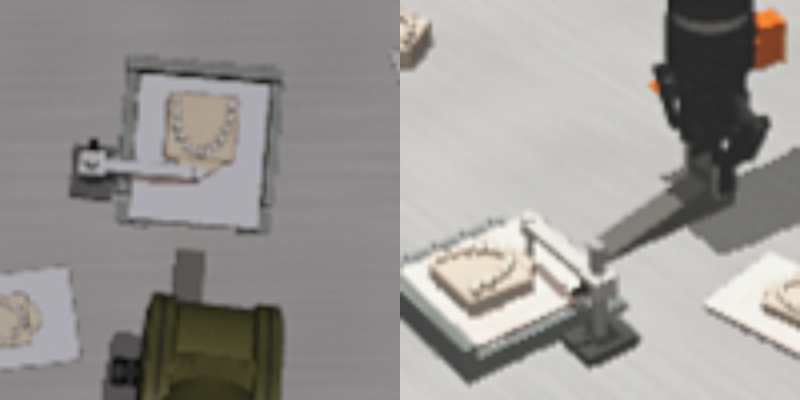

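Call:
{"method": "send_rows", "body": {
  "series": [
    {"dx": -0.0004,"dy": 0,"dz": 0.004,"spin": 0,"claw": 10},
    {"dx": 0,"dy": 0,"dz": 0.006,"spin": 0,"claw": 10},
    {"dx": 0,"dy": 0,"dz": 0.006,"spin": 0,"claw": 10},
    {"dx": 0,"dy": 0,"dz": 0.006,"spin": 0,"claw": 10},
    {"dx": 0,"dy": 0,"dz": 0.006,"spin": 0,"claw": 10},
    {"dx": 0,"dy": 0,"dz": 0.004,"spin": 0,"claw": 10}
  ]
}}

```text
time: 7.78
tool_pos: [0.4991, -0.0569, 0.1913]
eef_rot: [0.064, 1.571, -0.064]
ft_force: [-5.3, 0.3, 7.6]
gripper_width: 0.0272
```

```bash
python3 - <<'E'
from h import *
show();
t=read_camera("top");
cv2.imwrite("pics/c10.png",cv2.resize(t[100:220,280:400],(600,600)))
show()
E
```

```text
t 7.7833 pos [ 0.4991 -0.0569  0.1913] jaw yaw 85.34 F [-5.26  0.35  7.6 ] w 0.0272 q6 -0.03
  stand frame -0.1122 -0.0005 toe x 0.0133
t 7.8333 pos [ 0.5002 -0.057   0.1913] jaw yaw 85.35 F [-0.09  0.71 -0.96] w 0.0274 q6 -0.03
  stand frame -0.1111 -0.0005 toe x 0.0144
```

View pics/c10.png

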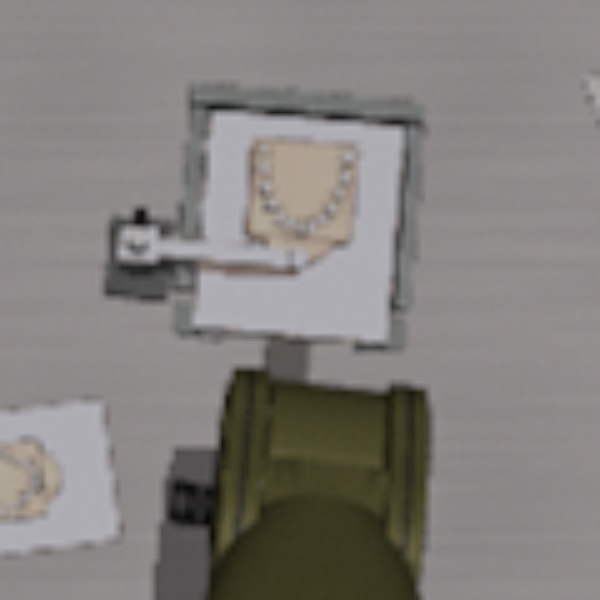

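Call:
{"method": "send_rows", "body": {
  "series": [
    {"dx": 0,"dy": 0,"dz": 0.001,"spin": 0,"claw": 10},
    {"dx": 0,"dy": 0,"dz": 0.001,"spin": 0,"claw": 10},
    {"dx": 0,"dy": 0,"dz": 0.001,"spin": 0,"claw": 10},
    {"dx": 0,"dy": 0,"dz": 0.001,"spin": 0,"claw": 10}
  ]
}}

```text
time: 8.17
tool_pos: [0.5013, -0.0571, 0.1912]
eef_rot: [0.064, 1.574, -0.064]
ft_force: [-10.6, 0.0, 13.4]
gripper_width: 0.0273
```

Call:
{"method": "send_rows", "body": {
  "series": [
    {"dx": 0,"dy": 0,"dz": 0.001,"spin": 0,"claw": 10},
    {"dx": 0,"dy": 0,"dz": 0.001,"spin": 0,"claw": 10},
    {"dx": 0,"dy": 0,"dz": 0.001,"spin": 0,"claw": 10},
    {"dx": 0,"dy": 0,"dz": 0.001,"spin": 0,"claw": 10}
  ]
}}

```text
time: 8.5
tool_pos: [0.5064, -0.0575, 0.1913]
eef_rot: [0.064, 1.571, -0.064]
ft_force: [-4.6, 0.0, 6.6]
gripper_width: 0.0271
```

Call:
{"method": "send_rows", "body": {
  "series": [
    {"dx": 0,"dy": 0,"dz": 0.001,"spin": 0,"claw": 10},
    {"dx": 0,"dy": 0,"dz": 0.001,"spin": 0,"claw": 10}
  ]
}}

```text
time: 8.67
tool_pos: [0.5077, -0.0576, 0.1913]
eef_rot: [0.064, 1.573, -0.064]
ft_force: [-8.6, 0.5, 10.8]
gripper_width: 0.0273
```

Call:
{"method": "send_rows", "body": {
  "series": [
    {"dx": 0,"dy": 0,"dz": 0.001,"spin": 0,"claw": 10},
    {"dx": 0,"dy": 0,"dz": 0.001,"spin": 0,"claw": 10}
  ]
}}

```text
time: 8.83
tool_pos: [0.5099, -0.0578, 0.1913]
eef_rot: [0.064, 1.573, -0.064]
ft_force: [-6.0, 0.8, 8.5]
gripper_width: 0.0273
```

Call:
{"method": "send_rows", "body": {
  "series": [
    {"dx": 0,"dy": 0,"dz": 0.001,"spin": 0,"claw": 10},
    {"dx": 0,"dy": 0,"dz": 0.001,"spin": 0,"claw": 10}
  ]
}}

```text
time: 9.0
tool_pos: [0.5119, -0.058, 0.1913]
eef_rot: [0.064, 1.573, -0.064]
ft_force: [-7.3, 0.6, 9.5]
gripper_width: 0.0272
```

Call:
{"method": "send_rows", "body": {
  "series": [
    {"dx": 0,"dy": 0,"dz": 0.001,"spin": 0,"claw": 10},
    {"dx": 0,"dy": 0,"dz": 0.001,"spin": 0,"claw": 10}
  ]
}}

```text
time: 9.17
tool_pos: [0.5138, -0.0581, 0.1913]
eef_rot: [0.064, 1.573, -0.064]
ft_force: [-6.4, 0.5, 9.9]
gripper_width: 0.0271
```

Call:
{"method": "send_rows", "body": {
  "series": [
    {"dx": 0,"dy": 0,"dz": 0.001,"spin": 0,"claw": 10},
    {"dx": 0,"dy": 0,"dz": 0.001,"spin": 0,"claw": 10}
  ]
}}

```text
time: 9.33
tool_pos: [0.5159, -0.0583, 0.1913]
eef_rot: [0.064, 1.573, -0.064]
ft_force: [-7.7, -0.3, 8.1]
gripper_width: 0.0269
```

Call:
{"method": "send_rows", "body": {
  "series": [
    {"dx": 0,"dy": 0,"dz": 0.001,"spin": 0,"claw": 10},
    {"dx": 0,"dy": 0,"dz": 0.001,"spin": 0,"claw": 10}
  ]
}}

```text
time: 9.5
tool_pos: [0.5179, -0.0585, 0.1913]
eef_rot: [0.064, 1.573, -0.064]
ft_force: [-6.3, 0.6, 9.6]
gripper_width: 0.0269
```

```bash
python3 - <<'E'
from h import *
show()
E
```

```text
t 9.5 pos [ 0.5179 -0.0585  0.1913] jaw yaw 85.34 F [-6.26  0.62  9.59] w 0.0269 q6 -0.03
  stand frame -0.0934 -0.0005 toe x 0.0321
```

Call:
{"method": "send_rows", "body": {
  "series": [
    {"dx": -0.001,"dy": 0,"dz": 0.0005,"spin": 0,"claw": 10},
    {"dx": 0,"dy": 0,"dz": 0.0005,"spin": 0,"claw": 10}
  ]
}}

```text
time: 9.67
tool_pos: [0.5203, -0.0587, 0.1919]
eef_rot: [0.064, 1.569, -0.064]
ft_force: [-0.3, 1.3, -2.1]
gripper_width: 0.0268
```

Call:
{"method": "send_rows", "body": {
  "series": [
    {"dx": 0,"dy": 0,"dz": 0.0007,"spin": 0,"claw": 10},
    {"dx": 0,"dy": 0,"dz": 0.0007,"spin": 0,"claw": 10}
  ]
}}

```text
time: 9.83
tool_pos: [0.5212, -0.0588, 0.1916]
eef_rot: [0.064, 1.571, -0.064]
ft_force: [-2.4, 0.5, -0.6]
gripper_width: 0.0273
```

Call:
{"method": "send_rows", "body": {
  "series": [
    {"dx": 0,"dy": 0,"dz": 0.0007,"spin": 0,"claw": 10},
    {"dx": 0,"dy": 0,"dz": 0.0007,"spin": 0,"claw": 10}
  ]
}}

```text
time: 10.0
tool_pos: [0.5218, -0.0588, 0.1916]
eef_rot: [0.064, 1.573, -0.064]
ft_force: [-5.5, 0.3, 0.9]
gripper_width: 0.0271
```

Call:
{"method": "send_rows", "body": {
  "series": [
    {"dx": 0,"dy": 0,"dz": 0.0007,"spin": 0,"claw": 10},
    {"dx": 0,"dy": 0,"dz": 0.0007,"spin": 0,"claw": 10}
  ]
}}

```text
time: 10.17
tool_pos: [0.523, -0.0589, 0.1917]
eef_rot: [0.064, 1.573, -0.064]
ft_force: [-5.9, 0.6, 0.9]
gripper_width: 0.0272
```

Call:
{"method": "send_rows", "body": {
  "series": [
    {"dx": 0,"dy": 0,"dz": 0.0007,"spin": 0,"claw": 10},
    {"dx": 0,"dy": 0,"dz": 0.0007,"spin": 0,"claw": 10}
  ]
}}

```text
time: 10.33
tool_pos: [0.524, -0.059, 0.1916]
eef_rot: [0.064, 1.574, -0.064]
ft_force: [-7.1, 0.4, 1.8]
gripper_width: 0.027
```

Call:
{"method": "send_rows", "body": {
  "series": [
    {"dx": 0,"dy": 0,"dz": 0.0007,"spin": 0,"claw": 10},
    {"dx": 0,"dy": 0,"dz": 0.0007,"spin": 0,"claw": 10}
  ]
}}

```text
time: 10.5
tool_pos: [0.525, -0.0591, 0.1916]
eef_rot: [0.064, 1.575, -0.064]
ft_force: [-8.7, -0.0, 2.3]
gripper_width: 0.0273
```

Call:
{"method": "send_rows", "body": {
  "series": [
    {"dx": 0,"dy": 0,"dz": 0.0007,"spin": 0,"claw": 10},
    {"dx": 0,"dy": 0,"dz": 0.0007,"spin": 0,"claw": 10}
  ]
}}

```text
time: 10.67
tool_pos: [0.5262, -0.0592, 0.1916]
eef_rot: [0.064, 1.575, -0.064]
ft_force: [-7.9, 0.2, 3.1]
gripper_width: 0.0273
```

```bash
python3 - <<'E'
from h import *
show()
s=read_camera("scene")
cv2.imwrite("pics/c11.png",cv2.resize(s[180:260,220:320],(800,640),interpolation=cv2.INTER_CUBIC)[:600])
show()
E
```

```text
t 10.6667 pos [ 0.5262 -0.0592  0.1916] jaw yaw 85.33 F [-7.94  0.24  3.05] w 0.0273 q6 -0.03
  stand frame -0.085 -0.0006 toe x 0.0405
t 10.7167 pos [ 0.5264 -0.0592  0.1916] jaw yaw 85.33 F [-8.64  0.32  2.97] w 0.0272 q6 -0.03
  stand frame -0.0848 -0.0006 toe x 0.0407
```

View pics/c11.png

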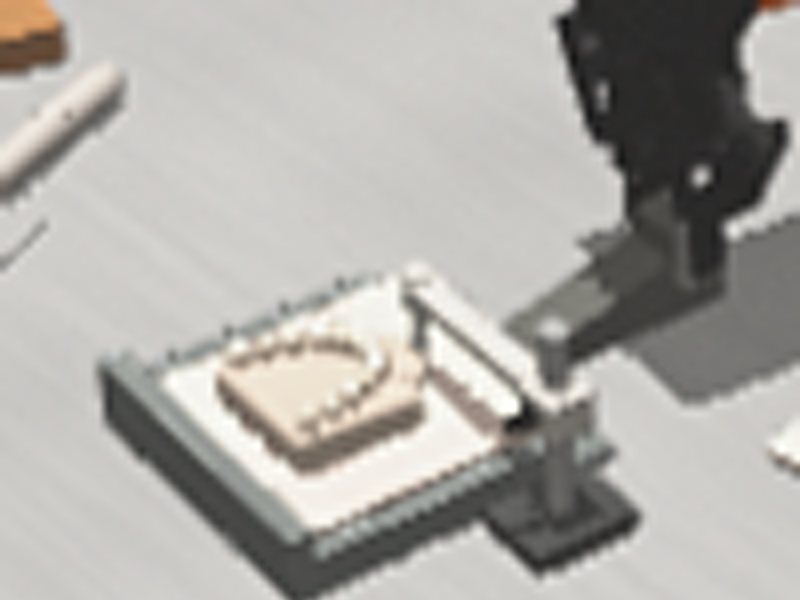

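Call:
{"method": "send_rows", "body": {
  "series": [
    {"dx": 0,"dy": 0,"dz": 0.0007,"spin": 0,"claw": 10},
    {"dx": 0,"dy": 0,"dz": 0.0007,"spin": 0,"claw": 10}
  ]
}}

```text
time: 10.88
tool_pos: [0.5276, -0.0593, 0.1916]
eef_rot: [0.064, 1.575, -0.064]
ft_force: [-8.1, 1.4, 1.9]
gripper_width: 0.0271
```

Call:
{"method": "send_rows", "body": {
  "series": [
    {"dx": 0,"dy": 0,"dz": 0.0007,"spin": 0,"claw": 10},
    {"dx": 0,"dy": 0,"dz": 0.0007,"spin": 0,"claw": 10}
  ]
}}

```text
time: 11.05
tool_pos: [0.5291, -0.0594, 0.1916]
eef_rot: [0.064, 1.575, -0.064]
ft_force: [-8.1, 1.0, 2.4]
gripper_width: 0.0271
```

Call:
{"method": "send_rows", "body": {
  "series": [
    {"dx": 0,"dy": 0,"dz": 0.0007,"spin": 0,"claw": 10},
    {"dx": 0,"dy": 0,"dz": 0.0007,"spin": 0,"claw": 10}
  ]
}}

```text
time: 11.22
tool_pos: [0.5305, -0.0595, 0.1916]
eef_rot: [0.064, 1.575, -0.064]
ft_force: [-7.7, 1.2, 2.7]
gripper_width: 0.0273
```

Call:
{"method": "send_rows", "body": {
  "series": [
    {"dx": 0,"dy": 0,"dz": 0.0007,"spin": 0,"claw": 10},
    {"dx": 0,"dy": 0,"dz": 0.0007,"spin": 0,"claw": 10}
  ]
}}

```text
time: 11.38
tool_pos: [0.5319, -0.0597, 0.1916]
eef_rot: [0.064, 1.575, -0.064]
ft_force: [-6.9, 0.8, 2.9]
gripper_width: 0.0274
```

Call:
{"method": "send_rows", "body": {
  "series": [
    {"dx": 0,"dy": 0,"dz": 0.0007,"spin": 0,"claw": 10},
    {"dx": 0,"dy": 0,"dz": 0.0007,"spin": 0,"claw": 10}
  ]
}}

```text
time: 11.55
tool_pos: [0.5333, -0.0598, 0.1916]
eef_rot: [0.064, 1.575, -0.064]
ft_force: [-7.1, 0.4, 3.0]
gripper_width: 0.0271
```

Call:
{"method": "send_rows", "body": {
  "series": [
    {"dx": 0,"dy": 0,"dz": 0.0007,"spin": 0,"claw": 10},
    {"dx": 0,"dy": 0,"dz": 0.0007,"spin": 0,"claw": 10}
  ]
}}

```text
time: 11.72
tool_pos: [0.5347, -0.0599, 0.1916]
eef_rot: [0.064, 1.575, -0.064]
ft_force: [-7.0, 0.9, 2.5]
gripper_width: 0.0271
```

Call:
{"method": "send_rows", "body": {
  "series": [
    {"dx": 0,"dy": 0,"dz": 0.0007,"spin": 0,"claw": 10},
    {"dx": 0,"dy": 0,"dz": 0.0007,"spin": 0,"claw": 10}
  ]
}}

```text
time: 11.88
tool_pos: [0.5362, -0.06, 0.1916]
eef_rot: [0.064, 1.575, -0.064]
ft_force: [-7.2, 0.5, 1.9]
gripper_width: 0.0273
```

```bash
python3 - <<'E'
from h import *
show()
s=read_camera("scene")
cv2.imwrite("pics/c12.png",cv2.resize(s[180:255,220:320],(800,600),interpolation=cv2.INTER_CUBIC))
show()
E
```

```text
t 11.8833 pos [ 0.5362 -0.06    0.1916] jaw yaw 85.33 F [-7.24  0.48  1.94] w 0.0273 q6 -0.03
  stand frame -0.075 -0.0006 toe x 0.0505
t 11.9333 pos [ 0.5364 -0.06    0.1916] jaw yaw 85.33 F [-6.18  0.99  2.16] w 0.0269 q6 -0.03
  stand frame -0.0748 -0.0006 toe x 0.0507
```

View pics/c12.png

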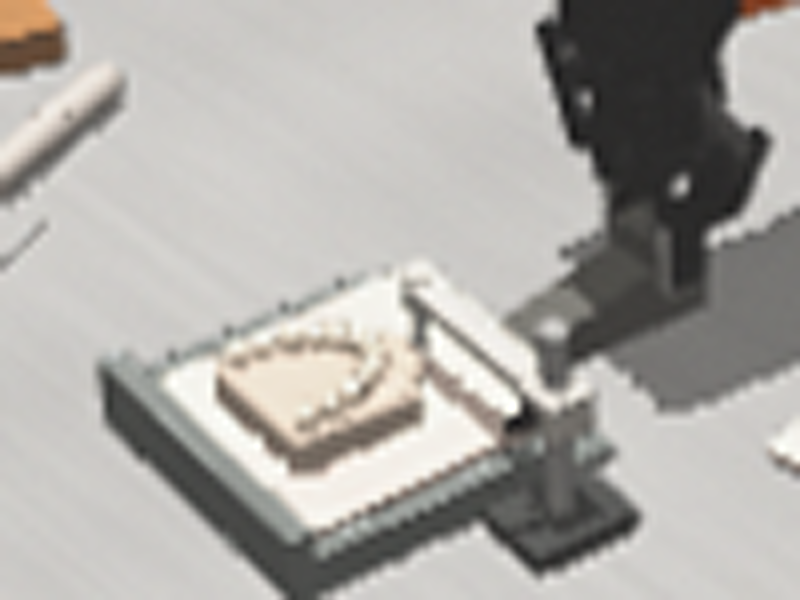

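Call:
{"method": "send_rows", "body": {
  "series": [
    {"dx": 0,"dy": 0,"dz": 0.0007,"spin": 0,"claw": 10},
    {"dx": 0,"dy": 0,"dz": 0.0007,"spin": 0,"claw": 10}
  ]
}}

```text
time: 12.1
tool_pos: [0.5375, -0.0601, 0.1916]
eef_rot: [0.064, 1.575, -0.064]
ft_force: [-7.2, 0.6, 2.3]
gripper_width: 0.0273
```

Call:
{"method": "send_rows", "body": {
  "series": [
    {"dx": 0,"dy": 0,"dz": 0.0007,"spin": 0,"claw": 10},
    {"dx": 0,"dy": 0,"dz": 0.0007,"spin": 0,"claw": 10}
  ]
}}

```text
time: 12.27
tool_pos: [0.539, -0.0602, 0.1916]
eef_rot: [0.064, 1.575, -0.064]
ft_force: [-7.0, 0.6, 2.5]
gripper_width: 0.0275
```

Call:
{"method": "send_rows", "body": {
  "series": [
    {"dx": 0,"dy": 0,"dz": 0.0007,"spin": 0,"claw": 10},
    {"dx": 0,"dy": 0,"dz": 0.0007,"spin": 0,"claw": 10}
  ]
}}

```text
time: 12.43
tool_pos: [0.5404, -0.0603, 0.1916]
eef_rot: [0.064, 1.575, -0.064]
ft_force: [-7.8, 1.3, 1.6]
gripper_width: 0.0271
```

Call:
{"method": "send_rows", "body": {
  "series": [
    {"dx": 0,"dy": 0,"dz": 0.0007,"spin": 0,"claw": 10},
    {"dx": 0,"dy": 0,"dz": 0.0007,"spin": 0,"claw": 10}
  ]
}}

```text
time: 12.6
tool_pos: [0.5418, -0.0605, 0.1916]
eef_rot: [0.064, 1.575, -0.064]
ft_force: [-6.7, -0.3, 1.7]
gripper_width: 0.0272
```

Call:
{"method": "send_rows", "body": {
  "series": [
    {"dx": 0,"dy": 0,"dz": 0.0007,"spin": 0,"claw": 10},
    {"dx": 0,"dy": 0,"dz": 0.0007,"spin": 0,"claw": 10}
  ]
}}

```text
time: 12.77
tool_pos: [0.5432, -0.0606, 0.1916]
eef_rot: [0.064, 1.575, -0.064]
ft_force: [-6.9, 0.4, 1.9]
gripper_width: 0.0276
```

Call:
{"method": "send_rows", "body": {
  "series": [
    {"dx": 0,"dy": 0,"dz": 0.0007,"spin": 0,"claw": 10},
    {"dx": 0,"dy": 0,"dz": 0.0007,"spin": 0,"claw": 10}
  ]
}}

```text
time: 12.93
tool_pos: [0.5446, -0.0607, 0.1915]
eef_rot: [0.064, 1.575, -0.064]
ft_force: [-6.1, 0.8, 2.3]
gripper_width: 0.027
```

Call:
{"method": "send_rows", "body": {
  "series": [
    {"dx": 0,"dy": 0,"dz": 0.0007,"spin": 0,"claw": 10},
    {"dx": 0,"dy": 0,"dz": 0.0007,"spin": 0,"claw": 10}
  ]
}}

```text
time: 13.1
tool_pos: [0.5461, -0.0608, 0.1916]
eef_rot: [0.064, 1.575, -0.064]
ft_force: [-6.8, -0.4, 1.6]
gripper_width: 0.0269
```

```bash
python3 - <<'E'
from h import *
show()
s=read_camera("scene")
cv2.imwrite("pics/c13.png",cv2.resize(s[205:242,262:302],(800,740),interpolation=cv2.INTER_CUBIC)[:600])
a=cv2.imread("pics/scene0.png");cv2.imwrite("pics/c13b.png",np.hstack([cv2.resize(i[205:245,262:302],(400,400),interpolation=cv2.INTER_CUBIC) for i in(a,s)]))
show()
E
```

```text
t 13.1 pos [ 0.5461 -0.0608  0.1916] jaw yaw 85.33 F [-6.84 -0.42  1.58] w 0.0269 q6 -0.03
  stand frame -0.0651 -0.0006 toe x 0.0604
t 13.15 pos [ 0.5463 -0.0608  0.1916] jaw yaw 85.33 F [-6.02  0.26  1.4 ] w 0.0273 q6 -0.03
  stand frame -0.0649 -0.0006 toe x 0.0606
```

View pics/c13b.png

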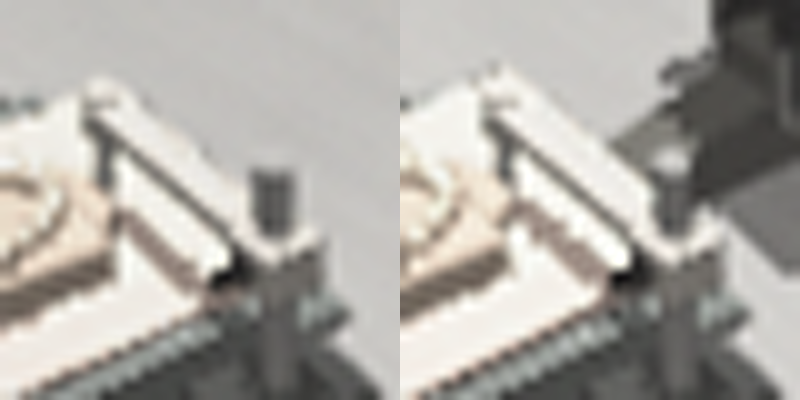

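Call:
{"method": "send_rows", "body": {
  "series": [
    {"dx": 0,"dy": 0,"dz": 0.0007,"spin": 0,"claw": 10},
    {"dx": 0,"dy": 0,"dz": 0.0007,"spin": 0,"claw": 10}
  ]
}}

```text
time: 13.32
tool_pos: [0.5475, -0.0609, 0.1916]
eef_rot: [0.064, 1.575, -0.064]
ft_force: [-6.7, 0.3, 1.9]
gripper_width: 0.0272
```

Call:
{"method": "send_rows", "body": {
  "series": [
    {"dx": 0,"dy": 0,"dz": 0.0007,"spin": 0,"claw": 10},
    {"dx": 0,"dy": 0,"dz": 0.0007,"spin": 0,"claw": 10}
  ]
}}

```text
time: 13.48
tool_pos: [0.5489, -0.061, 0.1916]
eef_rot: [0.064, 1.574, -0.064]
ft_force: [-6.2, 0.3, 1.4]
gripper_width: 0.0272
```

Call:
{"method": "send_rows", "body": {
  "series": [
    {"dx": 0,"dy": 0,"dz": 0.0007,"spin": 0,"claw": 10},
    {"dx": 0,"dy": 0,"dz": 0.0007,"spin": 0,"claw": 10}
  ]
}}

```text
time: 13.65
tool_pos: [0.5504, -0.0611, 0.1915]
eef_rot: [0.064, 1.574, -0.064]
ft_force: [-7.2, 0.6, 2.1]
gripper_width: 0.0271
```

Call:
{"method": "send_rows", "body": {
  "series": [
    {"dx": 0,"dy": 0,"dz": 0.0007,"spin": 0,"claw": 10},
    {"dx": 0,"dy": 0,"dz": 0.0007,"spin": 0,"claw": 10}
  ]
}}

```text
time: 13.82
tool_pos: [0.5518, -0.0613, 0.1916]
eef_rot: [0.064, 1.574, -0.064]
ft_force: [-6.4, 0.6, 1.6]
gripper_width: 0.0271
```

Call:
{"method": "send_rows", "body": {
  "series": [
    {"dx": 0,"dy": 0,"dz": 0.0007,"spin": 0,"claw": 10},
    {"dx": 0,"dy": 0,"dz": 0.0007,"spin": 0,"claw": 10}
  ]
}}

```text
time: 13.98
tool_pos: [0.5532, -0.0614, 0.1915]
eef_rot: [0.064, 1.574, -0.064]
ft_force: [-7.0, 0.8, 1.1]
gripper_width: 0.0271
```

Call:
{"method": "send_rows", "body": {
  "series": [
    {"dx": 0,"dy": 0,"dz": 0.0007,"spin": 0,"claw": 10},
    {"dx": 0,"dy": 0,"dz": 0.0007,"spin": 0,"claw": 10}
  ]
}}

```text
time: 14.15
tool_pos: [0.5546, -0.0615, 0.1916]
eef_rot: [0.064, 1.574, -0.064]
ft_force: [-6.6, 1.0, 1.6]
gripper_width: 0.0275
```

Call:
{"method": "send_rows", "body": {
  "series": [
    {"dx": 0,"dy": 0,"dz": 0.0007,"spin": 0,"claw": 10},
    {"dx": 0,"dy": 0,"dz": 0.0007,"spin": 0,"claw": 10}
  ]
}}

```text
time: 14.32
tool_pos: [0.556, -0.0616, 0.1916]
eef_rot: [0.064, 1.574, -0.064]
ft_force: [-5.5, -1.0, 1.9]
gripper_width: 0.027
```

Call:
{"method": "send_rows", "body": {
  "series": [
    {"dx": 0,"dy": 0,"dz": 0.0007,"spin": 0,"claw": 10},
    {"dx": 0,"dy": 0,"dz": 0.0007,"spin": 0,"claw": 10}
  ]
}}

```text
time: 14.48
tool_pos: [0.5574, -0.0617, 0.1915]
eef_rot: [0.064, 1.574, -0.064]
ft_force: [-7.2, 0.5, 1.2]
gripper_width: 0.0273
```

Call:
{"method": "send_rows", "body": {
  "series": [
    {"dx": 0,"dy": 0,"dz": 0.0007,"spin": 0,"claw": 10},
    {"dx": 0,"dy": 0,"dz": 0.0007,"spin": 0,"claw": 10}
  ]
}}

```text
time: 14.65
tool_pos: [0.5588, -0.0619, 0.1915]
eef_rot: [0.064, 1.574, -0.064]
ft_force: [-5.8, 0.2, 1.0]
gripper_width: 0.027
```

Call:
{"method": "send_rows", "body": {
  "series": [
    {"dx": 0,"dy": 0,"dz": 0.0007,"spin": 0,"claw": 10},
    {"dx": 0,"dy": 0,"dz": 0.0007,"spin": 0,"claw": 10}
  ]
}}

```text
time: 14.82
tool_pos: [0.5603, -0.062, 0.1916]
eef_rot: [0.064, 1.574, -0.064]
ft_force: [-6.6, 0.9, 1.3]
gripper_width: 0.0269
```

```bash
python3 - <<'E'
from h import *
show()
s=read_camera("scene");cv2.imwrite("pics/s14.png",s)
cv2.imwrite("pics/c14.png",np.hstack([cv2.resize(i[205:245,262:302],(400,400),interpolation=cv2.INTER_CUBIC) for i in(cv2.imread("pics/scene0.png"),s)]))
show()
E
```

```text
t 14.8167 pos [ 0.5603 -0.062   0.1916] jaw yaw 85.33 F [-6.63  0.93  1.3 ] w 0.0269 q6 -0.03
  stand frame -0.0509 -0.0006 toe x 0.0746
t 14.8667 pos [ 0.5604 -0.062   0.1916] jaw yaw 85.33 F [-5.73 -0.03  0.79] w 0.0271 q6 -0.03
  stand frame -0.0507 -0.0006 toe x 0.0748
```

View pics/c14.png

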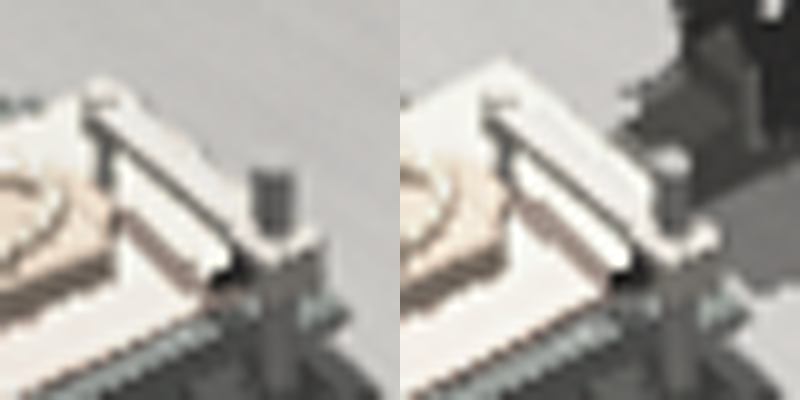

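Call:
{"method": "send_rows", "body": {
  "series": [
    {"dx": 0,"dy": 0,"dz": 0.0007,"spin": 0,"claw": 10},
    {"dx": 0,"dy": 0,"dz": 0.0007,"spin": 0,"claw": 10}
  ]
}}

```text
time: 15.03
tool_pos: [0.5616, -0.0621, 0.1915]
eef_rot: [0.064, 1.574, -0.064]
ft_force: [-6.0, 1.1, 0.1]
gripper_width: 0.0274
```

Call:
{"method": "send_rows", "body": {
  "series": [
    {"dx": 0,"dy": 0,"dz": 0.0007,"spin": 0,"claw": 10},
    {"dx": 0,"dy": 0,"dz": 0.0007,"spin": 0,"claw": 10}
  ]
}}

```text
time: 15.2
tool_pos: [0.563, -0.0622, 0.1915]
eef_rot: [0.064, 1.574, -0.064]
ft_force: [-6.9, 0.5, 1.0]
gripper_width: 0.0272
```

Call:
{"method": "send_rows", "body": {
  "series": [
    {"dx": 0,"dy": 0,"dz": 0.0007,"spin": 0,"claw": 10},
    {"dx": 0,"dy": 0,"dz": 0.0007,"spin": 0,"claw": 10}
  ]
}}

```text
time: 15.37
tool_pos: [0.5645, -0.0623, 0.1915]
eef_rot: [0.064, 1.574, -0.064]
ft_force: [-6.6, 0.6, -0.1]
gripper_width: 0.0273
```

Call:
{"method": "send_rows", "body": {
  "series": [
    {"dx": 0,"dy": 0,"dz": 0.0007,"spin": 0,"claw": 10},
    {"dx": 0,"dy": 0,"dz": 0.0007,"spin": 0,"claw": 10}
  ]
}}

```text
time: 15.53
tool_pos: [0.5659, -0.0624, 0.1915]
eef_rot: [0.064, 1.574, -0.064]
ft_force: [-6.1, 0.8, 0.8]
gripper_width: 0.027
```

Call:
{"method": "send_rows", "body": {
  "series": [
    {"dx": 0,"dy": 0,"dz": 0.0007,"spin": 0,"claw": 10},
    {"dx": 0,"dy": 0,"dz": 0.0007,"spin": 0,"claw": 10}
  ]
}}

```text
time: 15.7
tool_pos: [0.5673, -0.0626, 0.1915]
eef_rot: [0.064, 1.574, -0.064]
ft_force: [-6.5, -0.0, 1.0]
gripper_width: 0.0274
```

Call:
{"method": "send_rows", "body": {
  "series": [
    {"dx": 0,"dy": 0,"dz": 0.0007,"spin": 0,"claw": 10},
    {"dx": 0,"dy": 0,"dz": 0.0007,"spin": 0,"claw": 10}
  ]
}}

```text
time: 15.87
tool_pos: [0.5686, -0.0627, 0.1915]
eef_rot: [0.064, 1.574, -0.064]
ft_force: [-7.9, 0.6, 1.5]
gripper_width: 0.0272
```

Call:
{"method": "send_rows", "body": {
  "series": [
    {"dx": 0,"dy": 0,"dz": 0.0005,"spin": 0,"claw": 10},
    {"dx": 0,"dy": 0,"dz": 0.0005,"spin": 0,"claw": 10}
  ]
}}

```text
time: 16.03
tool_pos: [0.5692, -0.0627, 0.1914]
eef_rot: [0.064, 1.575, -0.064]
ft_force: [-8.2, 0.5, 2.1]
gripper_width: 0.0273
```

```bash
python3 - <<'E'
from h import *
show()
s=read_camera("scene");cv2.imwrite("pics/s15.png",s)
cv2.imwrite("pics/c15.png",np.hstack([cv2.resize(i[205:245,262:302],(400,400),interpolation=cv2.INTER_CUBIC) for i in(cv2.imread("pics/s14.png"),s)]))
show()
E
```

```text
t 16.0333 pos [ 0.5692 -0.0627  0.1914] jaw yaw 85.33 F [-8.22  0.47  2.05] w 0.0273 q6 -0.03
  stand frame -0.0419 -0.0006 toe x 0.0836
t 16.0833 pos [ 0.5692 -0.0627  0.1914] jaw yaw 85.33 F [-7.52  0.09  2.57] w 0.0271 q6 -0.03
  stand frame -0.0419 -0.0006 toe x 0.0836
```

View pics/c15.png

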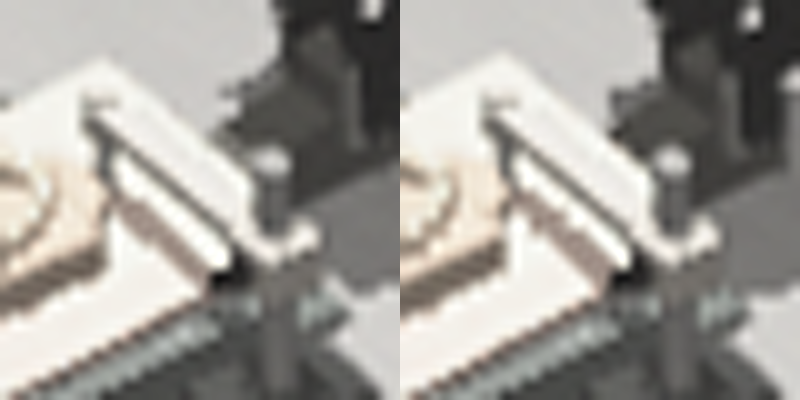

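Call:
{"method": "send_rows", "body": {
  "series": [
    {"dx": 0,"dy": 0,"dz": 0.0005,"spin": 0,"claw": 10},
    {"dx": 0,"dy": 0,"dz": 0.0005,"spin": 0,"claw": 10}
  ]
}}

```text
time: 16.25
tool_pos: [0.5698, -0.0627, 0.1914]
eef_rot: [0.064, 1.576, -0.064]
ft_force: [-9.4, 1.0, 2.6]
gripper_width: 0.0271
```

Call:
{"method": "send_rows", "body": {
  "series": [
    {"dx": 0,"dy": 0,"dz": 0.0004,"spin": 0,"claw": 10},
    {"dx": 0,"dy": 0,"dz": 0,"spin": 0,"claw": 10}
  ]
}}

```text
time: 16.42
tool_pos: [0.57, -0.0628, 0.1914]
eef_rot: [0.064, 1.577, -0.064]
ft_force: [-9.2, -0.2, 3.5]
gripper_width: 0.0274
```

Call:
{"method": "send_rows", "body": {
  "series": [
    {"dx": 0,"dy": 0,"dz": 0,"spin": 0,"claw": 10},
    {"dx": 0,"dy": 0,"dz": 0,"spin": 0,"claw": 10},
    {"dx": 0,"dy": 0,"dz": 0,"spin": 0,"claw": 10}
  ]
}}

```text
time: 16.67
tool_pos: [0.57, -0.0628, 0.1914]
eef_rot: [0.064, 1.576, -0.064]
ft_force: [-9.0, 0.9, 3.6]
gripper_width: 0.0272
```

Call:
{"method": "send_rows", "body": {
  "series": [
    {"dx": 0,"dy": 0,"dz": -0.0006,"spin": 0,"claw": 10},
    {"dx": 0,"dy": 0,"dz": -0.0006,"spin": 0,"claw": 10},
    {"dx": 0,"dy": 0,"dz": 0,"spin": 0,"claw": 10}
  ]
}}

```text
time: 16.92
tool_pos: [0.5697, -0.0627, 0.1915]
eef_rot: [0.064, 1.574, -0.064]
ft_force: [-6.7, 0.1, 0.8]
gripper_width: 0.0275
```

Call:
{"method": "send_rows", "body": {
  "series": [
    {"dx": 0,"dy": 0,"dz": -0.0006,"spin": 0,"claw": 10},
    {"dx": 0,"dy": 0,"dz": -0.0006,"spin": 0,"claw": 10},
    {"dx": 0,"dy": 0,"dz": 0,"spin": 0,"claw": 10}
  ]
}}

```text
time: 17.17
tool_pos: [0.5693, -0.0627, 0.1915]
eef_rot: [0.064, 1.572, -0.064]
ft_force: [-5.2, -0.5, -1.5]
gripper_width: 0.0271
```

Call:
{"method": "send_rows", "body": {
  "series": [
    {"dx": 0.0003,"dy": 0,"dz": -0.0006,"spin": 0,"claw": 10},
    {"dx": 0,"dy": 0,"dz": -0.0006,"spin": 0,"claw": 10},
    {"dx": 0,"dy": 0,"dz": 0,"spin": 0,"claw": 10}
  ]
}}

```text
time: 17.42
tool_pos: [0.569, -0.0627, 0.1915]
eef_rot: [0.064, 1.57, -0.064]
ft_force: [-2.2, 0.0, -4.0]
gripper_width: 0.0275
```

Call:
{"method": "send_rows", "body": {
  "series": [
    {"dx": 0.0005,"dy": 0,"dz": 0,"spin": 0,"claw": 10},
    {"dx": 0,"dy": 0,"dz": 0,"spin": 0,"claw": 10}
  ]
}}

```text
time: 17.58
tool_pos: [0.569, -0.0627, 0.1914]
eef_rot: [0.064, 1.57, -0.064]
ft_force: [-5.0, 0.6, -1.5]
gripper_width: 0.0269
```

Call:
{"method": "send_rows", "body": {
  "series": [
    {"dx": 0,"dy": 0,"dz": 0,"spin": 0,"claw": 36},
    {"dx": 0,"dy": 0,"dz": 0,"spin": 0,"claw": 40},
    {"dx": 0,"dy": 0,"dz": 0,"spin": 0,"claw": 45},
    {"dx": 0,"dy": 0,"dz": 0,"spin": 0,"claw": 50},
    {"dx": 0,"dy": 0,"dz": 0,"spin": 0,"claw": 55},
    {"dx": 0,"dy": 0,"dz": 0,"spin": 0,"claw": 55},
    {"dx": 0,"dy": 0,"dz": 0,"spin": 0,"claw": 55}
  ]
}}

```text
time: 18.17
tool_pos: [0.5692, -0.0627, 0.1914]
eef_rot: [0.064, 1.569, -0.064]
ft_force: [-0.1, -0.2, 0.9]
gripper_width: 0.0469
```

```bash
python3 - <<'E'
from h import *
show()
s=read_camera("scene");cv2.imwrite("pics/s16.png",s)
cv2.imwrite("pics/c16.png",np.hstack([cv2.resize(i[195:245,252:302],(400,400),interpolation=cv2.INTER_CUBIC) for i in(cv2.imread("pics/s15.png"),s)]))
show()
E
```

```text
t 18.1667 pos [ 0.5692 -0.0627  0.1914] jaw yaw 85.33 F [-0.06 -0.24  0.9 ] w 0.0469 q6 -0.03
  stand frame -0.0419 -0.0006 toe x 0.0836
t 18.2167 pos [ 0.5691 -0.0627  0.1914] jaw yaw 85.34 F [ 0.13 -0.72  0.34] w 0.0469 q6 -0.03
  stand frame -0.0419 -0.0006 toe x 0.0836
```

View pics/c16.png

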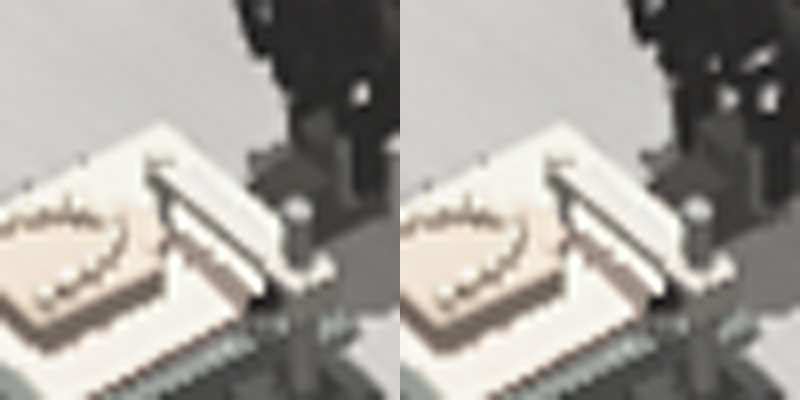

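Call:
{"method": "send_rows", "body": {
  "series": [
    {"dx": -0.006,"dy": 0,"dz": 0,"spin": 0,"claw": 55},
    {"dx": -0.01,"dy": 0,"dz": 0,"spin": 0,"claw": 55},
    {"dx": -0.015,"dy": 0,"dz": 0,"spin": 0,"claw": 55},
    {"dx": -0.02,"dy": 0,"dz": 0,"spin": 0,"claw": 55},
    {"dx": -0.025,"dy": 0,"dz": -0.01,"spin": 0,"claw": 55},
    {"dx": -0.025,"dy": 0,"dz": -0.03,"spin": 0,"claw": 55},
    {"dx": -0.02,"dy": 0,"dz": -0.035,"spin": 0,"claw": 55},
    {"dx": 0,"dy": 0,"dz": -0.035,"spin": 0,"claw": 55},
    {"dx": 0,"dy": 0,"dz": -0.03,"spin": 0,"claw": 55},
    {"dx": 0,"dy": 0,"dz": 0,"spin": 0,"claw": 55}
  ]
}}

```text
time: 19.05
tool_pos: [0.4228, -0.0506, 0.3127]
eef_rot: [0.065, 1.576, -0.064]
ft_force: [-1.6, -0.2, -1.2]
gripper_width: 0.0467
```

```bash
python3 - <<'E'
from h import *
show()
s=read_camera("scene");t=read_camera("top");cv2.imwrite("pics/s17.png",s);cv2.imwrite("pics/t17.png",t)
cv2.imwrite("pics/c17.png",np.hstack([cv2.resize(t[105:185,290:370],(400,400),interpolation=cv2.INTER_CUBIC),cv2.resize(s[185:255,235:305],(400,400),interpolation=cv2.INTER_CUBIC)]))
E
```

```text
t 19.05 pos [ 0.4228 -0.0506  0.3127] jaw yaw 85.32 F [-1.57 -0.19 -1.16] w 0.0467 q6 -0.04
  stand frame -0.1887 -0.0004 toe x -0.0632
```

View pics/c17.png

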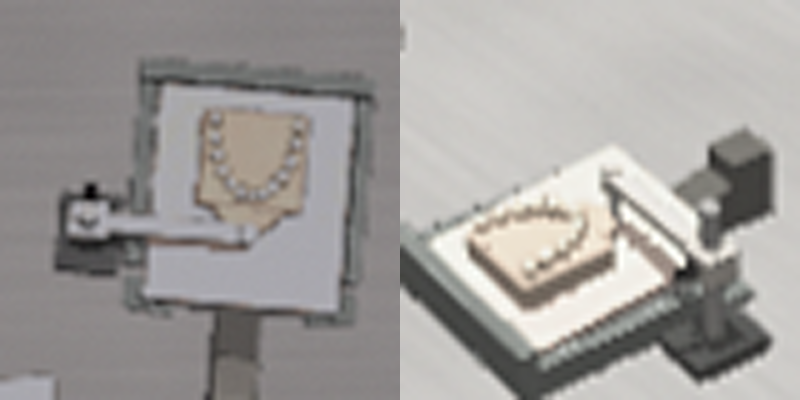

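View pics/t17.png

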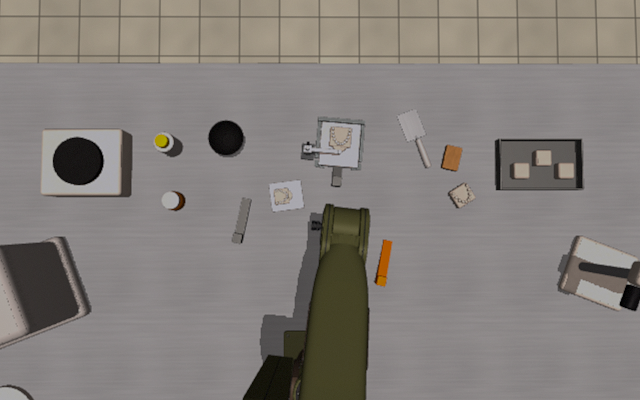

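```bash
python3 - <<'E'
from h import *
a=[cv2.imread(f"pics/s{i}.png",0)[205:240,235:270].astype(np.float32) for i in(14,15,16,17)]
w=cv2.createHanningWindow((35,35),cv2.CV_32F)
for i in range(3):print(cv2.phaseCorrelate(a[i],a[i+1],w),np.abs(a[i]-a[i+1]).mean())
E
```

```text
((-0.026327098033625873, 0.01125954007016361), 1.047750847943035) 3.0008163
((0.01576595679167525, 0.01030132381102078), 1.0005386939019332) 0.682449
((-0.02530301543804825, -0.034533627519266474), 0.9954603996909694) 3.995102
```

```bash
python3 - <<'E'
from h import *
ims=[cv2.imread(f"pics/s{i}.png")[190:250,240:300] for i in(14,16,17)]
d=cv2.convertScaleAbs(cv2.absdiff(ims[1],ims[2]),alpha=3)
cv2.imwrite("pics/c18.png",np.hstack([cv2.resize(i,(266,400),interpolation=cv2.INTER_CUBIC) if 0 else cv2.resize(i,(266,266),interpolation=cv2.INTER_CUBIC) for i in(ims[1],ims[2],d)]))
print(sense()["time"])
E
```

```text
19.15
```

View pics/c18.png

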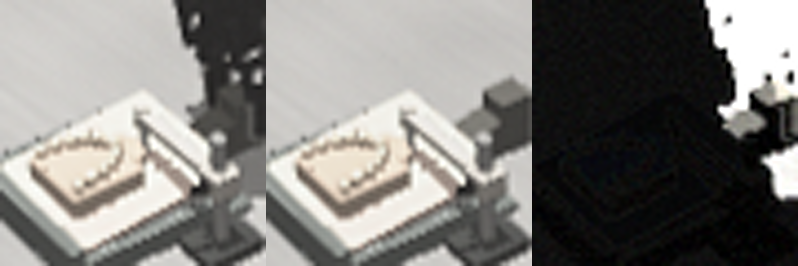

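```bash
python3 - <<'E'
from bench import manip
print(manip.close_job())
E
```

```text
the job is handed in; nothing more can be done
None
```

I set the grey tapered wedge flat in front of the larger plate and slid it straight in until the pushing force showed the feeler pin had been met. I then let go, backed the arm away and handed the job in at about 19 s. No verdict was reported.

**Choosing the wedge:** I took the tapered grey piece at top-view pixel (401, 200). I left the level-bar packing block at (242, 220) and the orange look-alike at (384, 262) alone.

**Meeting the pin:** The pushing force held at about 6.5 N while the plate lifted, then rose to about 9.3 N. I stopped about 2 mm of wedge travel past that point. That works out to the pin pressed in by roughly 0.35 mm, at about 2.5–3 N; this is an estimate, since the pin force is not measured directly.

**Last checks:**
- After release the tool force was close to zero.
- The pictures show the plate unmoved by the release, resting on the wedge near its centre line.
- The other things on the counter look to be where they were; I judged that by eye in the last top picture.

**What disagreed:**
- The two cameras differ by about 3–4 mm, so I relied on the force, not the pictures, for the depth.
- One image comparison after I backed off showed a larger difference, which turned out to be a general brightness change with no movement.

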